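# Show the trainee where the next frame goes for tracing

### The arm

A 6-joint arm with a two-finger parallel gripper is mounted at the origin on the work surface. World frame = base frame: x ahead of the robot, y to its left, z up, the work surface at z = 0. Lengths are in m, angles in degrees, forces in N, time in s.
With the tool pointing down it reaches from about 0.35 to 0.875 m from the base axis. Payload 4.2 kg.
Tool frame: the origin (TCP) lies between the finger pads, 19 mm behind the fingertips; this is the grasp point; z points along the fingers, y is the line along which they close (so a half turn about z gives the same grasp; the last joint's range is limited). The gripper opens to 87 mm and grips with 3 to 60 N. Pads are 19 mm wide; open, the fingers measure 117 mm over their backs; the gripper's body (75 mm by 190 mm) begins 51 mm behind the grasp point.
Start: joints at [-53.136, 22.042, 0.453, 0, -68.411, -14.817], TCP at [0.235, -0.579, 0.241] pointing down, gripper open.
Joint ranges: [-179.83, 179.83], [-69.29, 118.12], [-61.27, 80.66], [-181.25, 117.63], [-171.15, -9.14], [-177.46, 177.46]. Speed limits (degrees/s): [159.86, 159.86, 180, 180, 180, 180].

### API

Orientations are given as a 3x3 rotation matrix whose columns are the frame's x, y, z axes.
In Python, from station import r gives the robot as it stands.
- The arm moves only by the tool jog_arm, never from a script. Its argument "plan" is text: rows parted by semicolons, each of 7 numbers parted by spaces: the shift along the tool's x, y, z normalised to -1 to 1, where 1 is 0.025 m, then the turn, a rotation vector about the tool's x, y, z normalised to -1 to 1, where 1 is 8 degrees, then the closure, from -1 (fully open) to 1 (shut). A call has exactly 10 rows; each row shifts and turns the commanded pose from where the row before left it, along the tool's axes as they then stand; what a row does not reach is not made up. A row lasts 1/10 s, in which the tool goes at most 50 mm and 8.59 degrees, less where a joint would pass 70% of its speed; a pose out of reach is approached as far as the arm can. A call with a number of a shift or a turn outside -1 to 1 is refused whole. A call with a gripper value outside its range is refused whole. The fingers move at their own pace and stop on an object; the grip force is fixed at half the most. Time passes only in rows, so rows that do not move let the fingers close, or fill a call up. It gives the time, the measured TCP pose, the force, the opening and the grip force at its end, in the units of the state.
- r.sense(): the state, without advancing time (a new reading comes with each control period).
- r.capture(name): name is "side" or "top"; returns (picture, depth): 420x560x3 uint8, red, green, blue; 420x560 float32, m along the optical axis (not along the pixel's ray), 0 where there is no reading.
- r.get_calibration(name): a dict with "mtx" (3x3 intrinsics, pixels), "extrinsics" (4x4, takes a point from camera to world coordinates). Camera axes: x right, y up, looking along -z (the intrinsics and any distortion apply to the point x, -y, -z); pixel columns grow to the right and rows downward; lengths in m; the calibration is good to about 2 mm. A picture is of the moment at which its call begins. get_calibration takes no time and is no camera call.
- r.finish_job(): hands the job in; it is judged then, once.
The state is a dict: "time_s": time; "joints": joint angles; "joint_velocities": joint speeds; "effort": joint torques, N m; "tcp_pos": TCP position; "ee_rot": TCP orientation; "wrist_force": force on the tool from outside, world axes, zero at the start; "moment": the same for the moment, N m; "gripper_width": opening from 0.0 (shut) to 1.0 (fully open); "gripper_force": force on a finger pad.
Only numpy, scipy, OpenCV 4.12 (cv2) and the standard library are available. Lean on these libraries where they do the work, as an engineer would, in place of code of your own. Each camera call takes 0.05 s, during which the arm holds its last target. There are 200 camera calls.

### The job

Show the trainee where the next frame gets traced: with the fingertips gently push the frame tracer's sliding dust cover fully back without gripping it, then point down at the red spectacle frame in its job tray, and after that point down at the stylus in the tracer's uncovered bay. Point each time with the fingertips a few centimetres above the thing, and stay there for about two seconds. Touch nothing but the dust cover, pick nothing up, do not point closely at the other two frames, and leave the cover open.

Things in the scene. Friction and masses are not known exactly. Their poses are not given: they have to be found in the camera images.
- tracer: Frame tracer: light grey bench machine, 335 mm deep (160 mm before to 175 mm behind the origin along its own x), 250 mm wide (y), flat deck 110 mm above the table; its sloping front (-x) panel has a blue screen and keys. Origin on the table, under the machine; x points from front to back, z up; it stands at some yaw.
- cover (a joint): The tracer's sliding dust cover, in m: 0 is shut over the bay, 0.135 is fully back against its rigid stop, bay uncovered. It may start a little open. It slides along the tracer's +x with about 2 N of friction and stays where it is left. Come up to the stop slowly (0.05 m/s): a hard knock counts as forcing it.
- cover_ridge (a point): Middle of the top edge of the cover's teal finger ridge, 137 mm above the table, at tracer x = -60 mm plus the joint value, y = 0; axes as the tracer. The ridge is 110 mm long (tracer y), 10 mm thick (x) and stands 20 mm above the dark grey cover plate (200 mm wide, 140 mm long, top 117 mm above the table), of which 35 mm lie in front of the ridge.
- stylus_tip (a point): Top of the tracing stylus: a brass pin with a 16 mm round head on a grey disc 54 mm across, in the middle of the bay between the two jaws: tracer x = -27.5 mm, y = 0, 99 mm above the table, 11 mm below the deck. Seen only when the cover is back.
- tracer_case: The tracer's grey case (all but cover, jaws and stylus), origin and axes as tracer. In its deck is the bay, x -90 to +35 mm, y -85 to +85 mm, floor 70 mm above the table, hidden while the cover is shut. Two rails beside the cover reach 118 mm above the table.
- tracer_jaws: The two clamping jaws in the bay, aluminium bars 150 mm long across the bay, 46 mm before and behind the stylus, their pins' tops 100.5 mm above the table. Origin and axes as tracer.
- stylus: The stylus unit. Its origin is on the table straight below stylus_tip; axes as the tracer.
- frame_red: Folded spectacle frame, bright red plastic, with clear lenses, lying lenses up and temples down in its job tray: 138 mm (its own x) by 47 mm (y), 28 mm high. Origin at the middle of its underside, on the tray's floor; the bridge is above the origin and the top of the rims is 28 mm above it (31 mm above the table). z up.
- frame_blue: Folded spectacle frame, dark blue plastic, with clear lenses, lying lenses up and temples down in another tray: 138 mm (its own x) by 47 mm (y), 28 mm high. Origin at the middle of its underside, on the tray's floor; the bridge is above the origin and the top of the rims is 28 mm above it (31 mm above the table). z up.
- frame_black: Folded spectacle frame, black plastic, with clear lenses, lying lenses up and temples down in another tray: 138 mm (its own x) by 47 mm (y), 28 mm high. Origin at the middle of its underside, on the tray's floor; the bridge is above the origin and the top of the rims is 28 mm above it (31 mm above the table). z up.
- tray_red: Purple open job tray holding the red frame, 185 (x) by 115 (y) by 34 mm high, walls and floor 3 mm, loose on the table. Origin at the middle of its underside.
- tray_blue: Purple open job tray holding the blue frame, 185 (x) by 115 (y) by 34 mm high, walls and floor 3 mm, loose on the table. Origin at the middle of its underside.
- tray_black: Purple open job tray holding the black frame, 185 (x) by 115 (y) by 34 mm high, walls and floor 3 mm, loose on the table. Origin at the middle of its underside.
- screwdriver: Small screwdriver with an orange handle, 150 mm long, lying on the table to the right of the tracer. Origin under its middle.
- cleaner: Amber bottle of lens cleaner with a black cap, 52 mm across, 150 mm high, standing at the back. Origin at the middle of its underside.
- pliers: Pliers with blue grips lying at the back, 140 mm long, 56 mm wide, 12 mm high. Origin near the pivot, on the table.
- screw_dish: White ceramic dish, 72 mm across, 28 mm high, at the back. Origin at the middle of its underside.
Things that resemble listed ones, but are neither listed nor needed, are in the scene too. Leave any green or turquoise look-alike of the frame_red alone.

How it is judged:
By the outcome, as a careful person would: the job done as asked, in the order asked, and still so for the second after the job is handed in, with the robot touching nothing.
It also fails if it takes over 58 s, if anything falls off the work surface, if the arm or the gripper's body presses on something with over 40 N, if the wrist force passes 120 N, or if a joint passes its speed limit or range.

## Working session

There is one attempt and no reset: what is moved stays moved. The work goes in short steps, Python scripts to look and compute and a tool call to move; the robot and the scene stay as the last step left them, time stands still between calls to the robot, and variables do not carry over. Pictures are saved under pics/ and viewed, at most 10 in all, crops included, and the job is handed in when it is done.

Besides the shell and the picture viewer there is one more tool, called after "Request:" by a JSON object that holds its "api" and its "payload". jog_arm: Moves the arm, as the interface text tells. Scaled input: -1 to 1 covers 0.025 m each way for a shift and 8 degrees each way for a turn. Its arguments: {"type":"object","properties":{"plan":{"type":"string"}},"required":["plan"]}

```bash
mkdir -p pics; python3 - <<'E'
from station import r
import cv2,numpy as np
s=r.sense();print({k:np.round(s[k],3).tolist() for k in s})
for n in("top","side"):
    p,d=r.capture(n);cv2.imwrite(f"pics/{n}0.png",p[...,::-1]);np.savez(f"{n}0.npz",p=p,d=d)
    c=r.get_calibration(n);print(n,c)
E
```

```text
{'time_s': 0.0, 'joints': [-53.135, 22.091, 0.379, -0.03, -68.411, -14.818], 'joint_velocities': [0.063, 0.175, 0.039, 0.023, 0.057, 0.067], 'effort': [-0.0, -39.067, 18.74, 4.22, 0.011, -0.0], 'tcp_pos': [0.234, -0.579, 0.24], 'ee_rot': [[-0.927, -0.375, -0.001], [-0.375, 0.927, 0.002], [0.0, 0.002, -1.0]], 'wrist_force': [-0.356, 0.431, 0.499], 'moment': [0.01, -0.005, 0.024], 'gripper_force': 0.0, 'gripper_width': 1.001}
top {'mtx': array([[447.90828433,   0.        , 273.86262955],
       [  0.        , 447.90828433, 210.71162273],
       [  0.        ,   0.        ,   1.        ]]), 'extrinsics': array([[-0.01097642,  0.98699686, -0.16036434,  0.30852552],
       [-0.99992345, -0.0099183 ,  0.00739722, -0.05116023],
       [ 0.00571049,  0.16043326,  0.98703017,  1.23899787],
       [ 0.        ,  0.        ,  0.        ,  1.        ]])}
side {'mtx': array([[462.22003889,   0.        , 279.54202871],
       [  0.        , 462.22003889, 204.62075042],
       [  0.        ,   0.        ,   1.        ]]), 'extrinsics': array([[-0.65972557,  0.56849412, -0.49150443, -0.14162452],
       [-0.75137719, -0.51111542,  0.41736477,  0.48912603],
       [-0.01394607,  0.64465143,  0.76434942,  1.1417567 ],
       [ 0.        ,  0.        ,  0.        ,  1.        ]])}
```

View pics/top0.png

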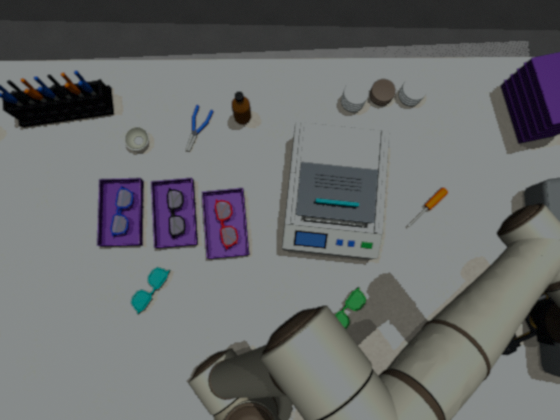

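View pics/side0.png

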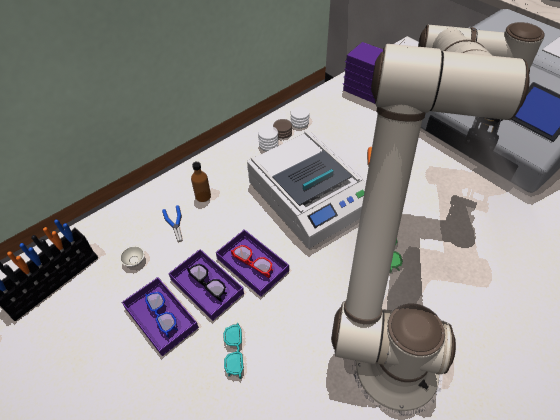

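```bash
cat > h.py <<'E'
import numpy as np,cv2
from station import r
def ray(n,uv):
    c=r.get_calibration(n);K=c["mtx"];E=c["extrinsics"]
    uv=np.atleast_2d(uv).astype(float)
    d=np.c_[(uv[:,0]-K[0,2])/K[0,0],-(uv[:,1]-K[1,2])/K[1,1],-np.ones(len(uv))]
    return E[:3,3],d@E[:3,:3].T
def onz(n,uv,z):
    o,d=ray(n,uv);return o+d*((z-o[2])/d[:,2])[:,None]
def mask(p,h0,h1,s=120,v=60):
    return cv2.inRange(cv2.cvtColor(p,cv2.COLOR_RGB2HSV),(h0,s,v),(h1,255,255))
def blobs(m,a=20):
    k,l,st,c=cv2.connectedComponentsWithStats(m)
    return [(l==i,st[i],c[i]) for i in range(1,k) if st[i,4]>=a]
E
python3 - <<'E'
from h import *
for n in("top","side"):
    p=np.load(n+"0.npz")["p"]
    for nm,(a,b,z) in dict(teal=(80,100,.137),red=(170,180,.031),red2=(0,6,.031),blue=(100,125,.1)).items():
        for m,st,c in blobs(mask(p,a,b)):
            uv=np.argwhere(m)[:,::-1];w=onz(n,uv,z)[:,:2]
            rc=cv2.minAreaRect((w*1000).astype(np.float32))
            print(n,nm,st[4],c.round(1),np.round(rc[0],1),np.round(rc[1],1),round(rc[2],1), w.mean(0).round(4))
p=np.load("top0.npz")["p"]
a=cv2.resize(p[110:270,90:400],None,fx=2.5,fy=2.5,interpolation=cv2.INTER_CUBIC)
cv2.imwrite("pics/crop0.png",np.clip(a[...,::-1]*1.6,0,255).astype(np.uint8))
E
```

```text
top teal 192 [336.5 201.9] [ 508.4 -216.5] [108.1  11.2] 83.4 [ 0.5083 -0.2164]
top teal 626 [149. 289.] [300.  245.9] [ 40.1 120.4] 54.8 [0.2989 0.2448]
top red 203 [225.3 224.7] [471.5  69.9] [132.7  44.4] 12.1 [0.4679 0.0722]
top blue 23 [81.1 82.2] [850.3 453.5] [21.3 11.5] 89.5 [0.8497 0.4559]
top blue 76 [194.1 117.4] [747.8 150.4] [11.5 70.4] 81.1 [0.7476 0.1499]
top blue 82 [204.7 122. ] [735.4 120.6] [12.8 70.8] 55.3 [0.7344 0.1216]
top blue 292 [121.3 211.6] [496.8 330.9] [ 46.  128.7] 81.9 [0.4954 0.3324]
top blue 387 [310.1 239.1] [ 419.2 -151.4] [75.8 33.4] 83.0 [ 0.4193 -0.1513]
top blue 29 [339.2 241.9] [ 411.1 -224.9] [15.5 10.2] 89.4 [ 0.4113 -0.2254]
top blue 31 [350.6 243.3] [ 407.1 -254.1] [12.8 12.9] 87.8 [ 0.4076 -0.2545]
side teal 103 [314.8 179.3] [ 509.7 -210.6] [116.8  18.5] 89.9 [ 0.5084 -0.2028]
side teal 685 [233.5 350.3] [253.3 300.8] [ 40.  128.8] 53.2 [0.2522 0.3001]
side red 162 [249.7 257.5] [477.1  74.4] [129.9  48.8] 14.0 [0.4811 0.0773]
side red 32 [267.1 272.8] [411.   72.1] [23.  28.1] 29.0 [0.4084 0.0731]
side red2 23 [245.5 260.5] [482.1  91.7] [39.7 12.8] 18.4 [0.4807 0.0927]
side blue 1405 [540.8 110.7] [  237.9 -1057. ] [140.4 241.5] 13.7 [ 0.2397 -1.0488]
side blue 26 [350.  199.3] [ 403.5 -249.2] [14.2 19.2] 64.5 [ 0.4038 -0.249 ]
side blue 26 [342.3 203.6] [ 407.8 -220. ] [14.1 18.9] 64.8 [ 0.4074 -0.2199]
side blue 269 [321.8 215.1] [ 416.1 -145.6] [78.3 40. ] 82.2 [ 0.4167 -0.1445]
side blue 66 [177.9 214.9] [696.7 165.2] [11.6 68.9] 57.0 [0.6965 0.1655]
side blue 66 [167.3 217.9] [709.2 195. ] [13.5 72.7] 81.1 [0.7077 0.1947]
side blue 144 [ 63.8 229.8] [868.7 436.6] [ 25.1 103.2] 86.1 [0.8681 0.4381]
side blue 148 [ 29.7 253.4] [854.9 540.1] [104.3  21.3] 8.5 [0.854  0.5431]
side blue 267 [160.4 312.9] [462.8 367.5] [ 44. 139.] 81.7 [0.463  0.3702]
```

View pics/crop0.png

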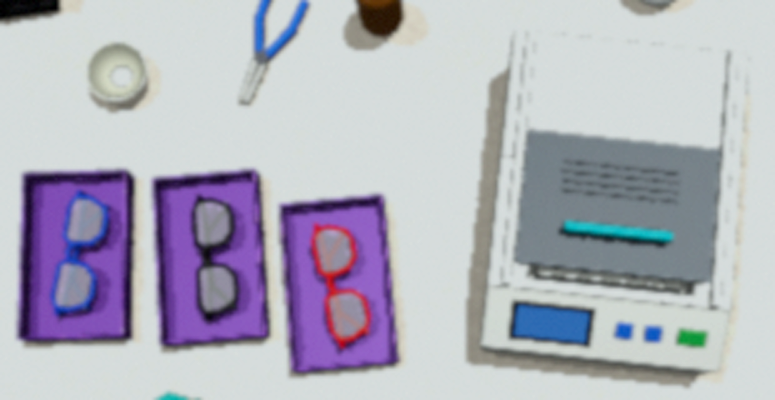

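```bash
cat >> h.py <<'E'
def cloud(n,d):
    c=r.get_calibration(n);v,u=np.nonzero(d>0)
    o,e=ray(n,np.c_[u,v]);return np.c_[u,v],o+e*d[v,u][:,None]
E
python3 - <<'E'
from h import *
d=np.load("top0.npz");uv,P=cloud("top",d["d"])
roi=(P[:,0]>.3)&(P[:,0]<.75)&(P[:,1]>-.4)&(P[:,1]<-.03)
for lo,hi in((.1,.126),(.104,.114),(.130,.142)):
    Q=P[roi&(P[:,2]>lo)&(P[:,2]<hi)]
    rc=cv2.minAreaRect((Q[:,:2]*1000).astype(np.float32));print(lo,len(Q),[np.round(x,1) for x in rc],Q[:,2].mean())
y=np.radians(-6.8);X=np.array([np.cos(y),np.sin(y)]);Y=np.array([-X[1],X[0]])
Q=P[roi&(P[:,2]>.1)&(P[:,2]<.126)]
print("x",np.percentile(Q[:,:2]@X,[.2,1,99,99.8]),"y",np.percentile(Q[:,:2]@Y,[.2,1,99,99.8]))
print("ridge",np.array([.5084,-.2165])@np.c_[X,Y])
# red frame and tray from both views
for n in("top","side"):
    p=np.load(n+"0.npz")["p"]
    m=mask(p,170,180)|mask(p,0,6);m2=np.zeros_like(m);
    c=(225,224) if n=="top" else (252,260);cv2.circle(m2,c,32,255,-1)
    w=onz(n,np.argwhere(m&m2)[:,::-1],.029)[:,:2]
    print(n,cv2.minAreaRect((w*1000).astype(np.float32)))
    t=max([b for b in blobs(mask(p,125,160,80,30)) if b[0][c[1]-45:c[1]+45,c[0]-32:c[0]+32].sum()>900],key=lambda b:b[0][c[1]-30:c[1]+30,c[0]-20:c[0]+20].sum())
    w=onz(n,np.argwhere(t[0])[:,::-1],.03)[:,:2];print("tray",cv2.minAreaRect((w*1000).astype(np.float32)))
E
```

```text
0.1 9843 [array([ 568.7, -224.5]), array([251. , 301.5]), np.float64(83.3)] 0.11255218086035462
0.104 5170 [array([ 572.2, -224.5]), array([250.5, 293.2]), np.float64(83.5)] 0.10957519358586246
0.13 182 [array([ 509.4, -216.9]), array([109.2,  11.1]), np.float64(83.2)] 0.13571413846954464
x [0.44848828 0.4541851  0.73699617 0.73981751] y [-0.27920909 -0.27692023 -0.03256405 -0.03062049]
ridge [ 0.53045812 -0.15478046]
top ((471.7864685058594, 70.1311264038086), (132.88185119628906, 44.494239807128906), 12.058423042297363)
tray ((472.4044494628906, 74.06080627441406), (183.9169464111328, 113.10504913330078), 4.995301723480225)
side ((471.0136413574219, 72.25845336914062), (144.5887908935547, 49.019466400146484), 13.413339614868164)
tray ((468.7033996582031, 79.58631896972656), (197.90591430664062, 125.85933685302734), 4.9016804695129395)
```

The candidates are red (225,224) in the right-hand purple tray, blue (121,212), black (175,212), a loose turquoise frame (149,289) and a loose green one (350,310). Only the one at (225,224) is bright red and in a tray, and the crop confirms it. The cover's teal ridge is at (336,202). The cover starts about 25 mm open, and the tracer's yaw is about -6.8°.

Request:
{"api": "jog_arm", "payload": {"plan": "0 0 0 0 0 0.9 1;0 0 0 0 0 0.9 1;0 0 0 0 0 0.9 1;0 0 0 0 0 0.9 1;-0.2 0.4 0 0 0 0 1;-0.4 0.8 0 0 0 0 1;-0.5 1 0 0 0 0 1;-0.5 1 0 0 0 0 1;-0.5 1 0 0 0 0 1;-0.5 1 0 0 0 0 1"}}

```text
time_s: 1.1
tcp_pos: [0.315, -0.4561, 0.241]
ee_rot: [[-0.993, 0.114, -0.0], [0.114, 0.993, 0.001], [0.0, 0.0, -1.0]]
wrist_force: [0.4, 0.7, 0.2]
gripper_width: 0.173
gripper_force: 0.0
```

Request:
{"api": "jog_arm", "payload": {"plan": "-0.5 1 0 0 0 0 1;-0.5 1 0 0 0 0 1;-0.5 1 0 0 0 0 1;-0.5 1 0 0 0 0 1;-0.5 1 0 0 0 0 1;-0.5 1 0 0 0 0 1;-0.5 1 0 0 0 0 1;-0.5 1 0 0 0 0 1;-0.5 1 0 0 0 0 1;-0.3 0.6 0 0 0 0 1"}}

```text
time_s: 2.1
tcp_pos: [0.4624, -0.2314, 0.2411]
ee_rot: [[-0.994, 0.113, -0.0], [0.113, 0.994, 0.0], [0.0, 0.0, -1.0]]
wrist_force: [0.8, -0.6, -0.5]
gripper_width: 0.002
gripper_force: 0.0
```

```bash
cat >> h.py <<'E'
yw=np.radians(-6.8);X=np.array([np.cos(yw),np.sin(yw)]);Y=np.array([-X[1],X[0]])
def to(t):
    s=r.sense();R=np.array(s["ee_rot"]);p=np.array(s["tcp_pos"])
    print("t",s["time_s"],"tcp",p.round(4),"tracer",(p[:2]@np.c_[X,Y]).round(4),"F",np.round(s["wrist_force"],1),"w",s["gripper_width"])
    print("R",R.round(3).tolist(),"units",((np.array(t)-p)@R/.025).round(2))
E
python3 -c "
from h import *
to([*(.4955*X-.155*Y),.143])"
```

```text
t 2.1 tcp [ 0.4624 -0.2314  0.2411] tracer [ 0.4866 -0.1751] F [ 0.8 -0.6 -0.5] w 0.0020603054765480416
R [[-0.994, 0.113, -0.0], [0.113, 0.994, 0.0], [0.0, 0.0, -1.0]] units [-0.36  0.8   3.92]
```

Request:
{"api": "jog_arm", "payload": {"plan": "-0.2 0.4 0.2 0 0 0 1;-0.2 0.4 0.5 0 0 0 1;0 0 0.6 0 0 0 1;0 0 0.6 0 0 0 1;0 0 0.6 0 0 0 1;0 0 0.5 0 0 0 1;0 0 0.4 0 0 0 1;0 0 0.3 0 0 0 1;0 0 0.2 0 0 0 1;0 0 0 0 0 0 1"}}

```text
time_s: 3.1
tcp_pos: [0.4738, -0.2149, 0.1431]
ee_rot: [[-0.993, 0.118, -0.001], [0.118, 0.993, 0.0], [0.001, 0.0, -1.0]]
wrist_force: [1.0, 0.6, -0.5]
gripper_width: 0.004
gripper_force: 0.0
```

```bash
python3 - <<'E'
from h import *
to([*(.5305*X-.155*Y),.143])
for n in("top","side"):
    p,d=r.capture(n);cv2.imwrite(f"pics/{n}1.png",p[...,::-1])
    if n=="side":cv2.imwrite("pics/s1c.png",cv2.resize(p[100:260,230:410],None,fx=3,fy=3)[...,::-1])
E
```

```text
t 3.1 tcp [ 0.4738 -0.2149  0.1431] tracer [ 0.4959 -0.1573] F [ 1.   0.6 -0.5] w 0.00359423146019331
R [[-0.993, 0.118, -0.001], [0.118, 0.993, 0.0], [0.001, 0.0, -1.0]] units [-1.38  0.09  0.  ]
```

View pics/s1c.png

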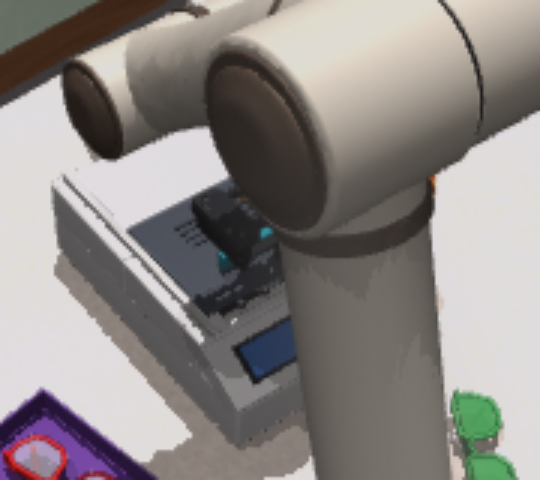

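The side crop shows the closed fingers just in front of the teal ridge at about (315,180), clear of the plate. I'll push slowly now.

Request:
{"api": "jog_arm", "payload": {"plan": "-0.2 0.02 0 0 0 0 1;-0.2 0.02 0 0 0 0 1;-0.2 0.02 0 0 0 0 1;-0.15 0.02 0 0 0 0 1;-0.1 0 0 0 0 0 1;-0.1 0 0 0 0 0 1;-0.1 0 0 0 0 0 1;-0.15 0 0 0 0 0 1;-0.2 0 0 0 0 0 1;-0.2 0 0 0 0 0 1"}}

```text
time_s: 4.2
tcp_pos: [0.5143, -0.2176, 0.1436]
ee_rot: [[-0.993, 0.118, -0.001], [0.118, 0.993, 0.0], [0.001, 0.0, -1.0]]
wrist_force: [-2.2, 1.3, 0.6]
gripper_width: 0.003
gripper_force: 1.2
```

Request:
{"api": "jog_arm", "payload": {"plan": "-0.2 0 0 0 0 0 1;-0.2 0 0 0 0 0 1;-0.2 0 0 0 0 0 1;-0.2 0 0 0 0 0 1;-0.2 0 0 0 0 0 1;-0.2 0 0 0 0 0 1;-0.2 0 0 0 0 0 1;-0.2 0 0 0 0 0 1;-0.2 0 0 0 0 0 1;-0.2 0 0 0 0 0 1"}}

```text
time_s: 5.2
tcp_pos: [0.5641, -0.2235, 0.1436]
ee_rot: [[-0.993, 0.118, -0.0], [0.118, 0.993, 0.0], [0.0, 0.0, -1.0]]
wrist_force: [-2.8, 1.1, -0.8]
gripper_width: 0.004
gripper_force: 1.2
```

```bash
python3 -c "
from h import *
to([*(.6265*X-.155*Y),.143])
p,d=r.capture('top')
cv2.imwrite('pics/t2c.png',np.clip(cv2.resize(p[110:270,250:430],None,fx=3,fy=3)[...,::-1]*1.5,0,255).astype(np.uint8))"
```

```text
t 5.2 tcp [ 0.5641 -0.2235  0.1436] tracer [ 0.5866 -0.1551] F [-2.8  1.1 -0.8] w 0.004424394483541184
R [[-0.993, 0.118, -0.0], [0.118, 0.993, 0.0], [0.0, 0.0, -1.0]] units [-1.6   0.    0.02]
```

View pics/t2c.png

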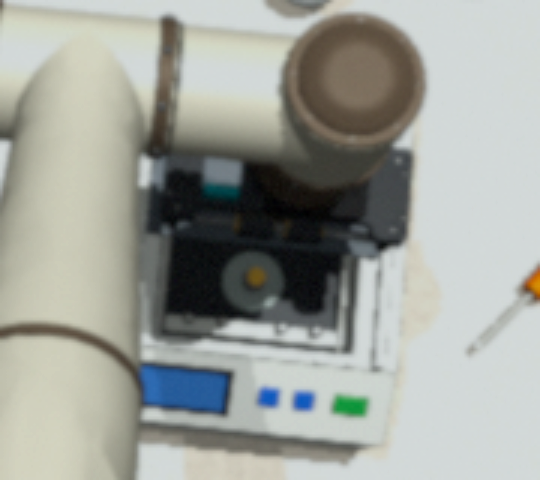

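The cover is sliding. The brass stylus now shows at crop (256,277), which is full-image (335,202). About 40 mm is left to the stop.

Request:
{"api": "jog_arm", "payload": {"plan": "-0.18 0 0 0 0 0 1;-0.16 0 0 0 0 0 1;-0.14 0 0 0 0 0 1;-0.14 0 0 0 0 0 1;-0.12 0 0 0 0 0 1;-0.1 0 0 0 0 0 1;-0.1 0 0 0 0 0 1;-0.1 0 0 0 0 0 1;-0.08 0 0 0 0 0 1;-0.08 0 0 0 0 0 1"}}

```text
time_s: 6.25
tcp_pos: [0.5937, -0.227, 0.1437]
ee_rot: [[-0.993, 0.118, -0.0], [0.118, 0.993, 0.0], [0.0, 0.0, -1.0]]
wrist_force: [-1.3, 0.4, -0.5]
gripper_width: 0.007
gripper_force: 1.1
```

Request:
{"api": "jog_arm", "payload": {"plan": "-0.06 0 0 0 0 0 1;-0.06 0 0 0 0 0 1;-0.06 0 0 0 0 0 1;-0.06 0 0 0 0 0 1;-0.06 0 0 0 0 0 1;-0.06 0 0 0 0 0 1;-0.04 0 0 0 0 0 1;-0.04 0 0 0 0 0 1;-0.04 0 0 0 0 0 1;-0.04 0 0 0 0 0 1"}}

```text
time_s: 7.25
tcp_pos: [0.6026, -0.2281, 0.1438]
ee_rot: [[-0.993, 0.118, -0.009], [0.118, 0.993, 0.002], [0.01, 0.0, -1.0]]
wrist_force: [-11.7, 3.8, 6.2]
gripper_width: 0.009
gripper_force: 6.2
```

```bash
python3 -c "
from h import *
to([*(.6265*X-.155*Y),.143])
w=onz('top',[335.3,202.3],.099)[0,:2];print(w,w@np.c_[X,Y])"
```

```text
t 7.25 tcp [ 0.6026 -0.2281  0.1438] tracer [ 0.6254 -0.1551] F [-11.7   3.8   6.2] w 0.008848537513764224
R [[-0.993, 0.118, -0.009], [0.118, 0.993, 0.002], [0.01, 0.0, -1.0]] units [-0.04  0.01  0.03]
[ 0.51420309 -0.21897489] [ 0.53651343 -0.15655082]
```

The force rose from about 2 N to 12 N, and the tip is where the stop should be, so the cover is fully back. I'll back off and lift, then head for the red frame.

Request:
{"api": "jog_arm", "payload": {"plan": "0.2 0 0 0 0 0 1;0.3 0 0 0 0 0 1;0.4 0 -0.2 0 0 0 1;0.2 0 -0.4 0 0 0 1;0 0 -0.6 0 0 0 1;0 0 -0.6 0 0 0 1;0 0.2 -0.4 0 0 0 1;0.2 0.5 -0.2 0 0 0 1;0.4 0.8 0 0 0 0 1;0.5 0.9 0 0 0 0 1"}}

```text
time_s: 8.25
tcp_pos: [0.5584, -0.1613, 0.2037]
ee_rot: [[-0.993, 0.118, 0.0], [0.118, 0.993, 0.0], [-0.0, 0.0, -1.0]]
wrist_force: [1.1, -0.3, -0.0]
gripper_width: 0.006
gripper_force: 0.0
```

Request:
{"api": "jog_arm", "payload": {"plan": "0.5 1 0 0 0 0 1;0.5 1 0 0 0 0 1;0.5 1 0 0 0 0 1;0.5 1 0 0 0 0 1;0.5 1 0 0 0 0 1;0.5 1 0 0 0 0 1;0.5 1 0 0 0 0 1;0.5 0.8 0 0 0 0 1;0.4 0.5 0 0 0 0 1;0.2 0.3 0 0 0 0 1"}}

```text
time_s: 9.25
tcp_pos: [0.4686, 0.0659, 0.2038]
ee_rot: [[-0.993, 0.116, -0.0], [0.116, 0.993, 0.0], [0.0, 0.0, -1.0]]
wrist_force: [0.1, -0.5, 0.4]
gripper_width: 0.003
gripper_force: 0.0
```

```bash
python3 - <<'E'
from h import *
to([.4715,.071,.085])
p,d=r.capture("top");np.savez("top3.npz",p=p,d=d);q,_=r.capture("side")
a=np.vstack([cv2.resize(p[110:270,180:430],None,fx=1.8,fy=1.8),cv2.resize(q[110:270,180:430],None,fx=1.8,fy=1.8)])
cv2.imwrite("pics/ts3.png",np.clip(a[...,::-1]*1.3,0,255).astype(np.uint8))
E
```

```text
t 9.25 tcp [0.4686 0.0659 0.2038] tracer [0.4575 0.1209] F [ 0.1 -0.5  0.4] w 0.002860247834077822
R [[-0.993, 0.116, -0.0], [0.116, 0.993, 0.0], [0.0, 0.0, -1.0]] units [-0.09  0.22  4.75]
```

View pics/ts3.png

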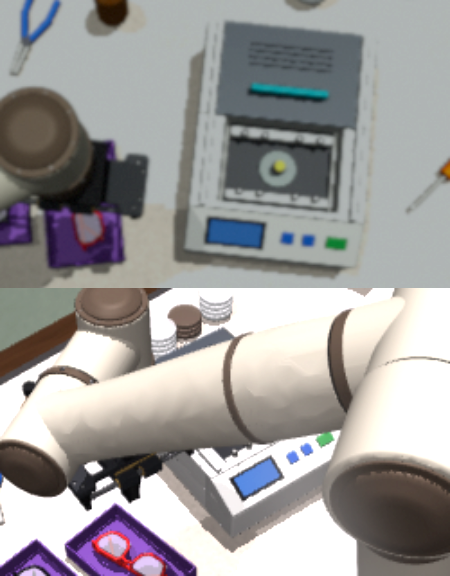

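The cover is back, with the ridge at crop (289,91) and the bay and stylus uncovered at (280,167). Next I'll check the opening numerically and lower over the red bridge.

```bash
python3 - <<'E'
from h import *
p=np.load("top3.npz")["p"]
b=[b for b in blobs(mask(p,80,100)) if 300<b[2][0]<380 and b[2][1]<220][0]
w=onz("top",np.argwhere(b[0])[:,::-1],.137)[:,:2]
c=np.array(cv2.minAreaRect((w*1000).astype(np.float32))[0])/1000
g=[b for b in blobs(mask(p,18,35,100,80),5) if 300<b[2][0]<370 and 180<b[2][1]<230]
for x in g: s=onz("top",x[2],.099)[0,:2];print(x[1][4],x[2],"stylus",s,"dist",(c-s)@X)
print("ridge",c,c@X,"moved",c@X-.5305)
E
```

```text
23 [334.7826087  202.08695652] stylus [ 0.51477672 -0.21765297] dist 0.10299237888536292
ridge [ 0.61698456 -0.23035121] 0.6399188827845599 moved 0.10941888278455991
```

Request:
{"api": "jog_arm", "payload": {"plan": "-0.1 0.2 0.2 0 0 0 1;0 0 0.5 0 0 0 1;0 0 0.6 0 0 0 1;0 0 0.7 0 0 0 1;0 0 0.7 0 0 0 1;0 0 0.7 0 0 0 1;0 0 0.6 0 0 0 1;0 0 0.4 0 0 0 1;0 0 0.2 0 0 0 1;0 0 0.1 0 0 0 1"}}

```text
time_s: 10.35
tcp_pos: [0.4732, 0.069, 0.0858]
ee_rot: [[-0.993, 0.118, -0.0], [0.118, 0.993, -0.0], [0.0, -0.0, -1.0]]
wrist_force: [0.6, -0.0, -0.2]
gripper_width: 0.004
gripper_force: 0.0
```

Request:
{"api": "jog_arm", "payload": {"plan": "0 0 0 0 0 0 1;0 0 0 0 0 0 1;0 0 0 0 0 0 1;0 0 0 0 0 0 1;0 0 0 0 0 0 1;0 0 0 0 0 0 1;0 0 0 0 0 0 1;0 0 0 0 0 0 1;0 0 0 0 0 0 1;0 0 0 0 0 0 1"}}

```text
time_s: 11.35
tcp_pos: [0.473, 0.0692, 0.0862]
ee_rot: [[-0.993, 0.118, -0.0], [0.118, 0.993, -0.0], [0.0, -0.0, -1.0]]
wrist_force: [-0.1, 0.0, 0.3]
gripper_width: 0.006
gripper_force: 0.0
```

Request:
{"api": "jog_arm", "payload": {"plan": "0 0 0 0 0 0 1;0 0 0 0 0 0 1;0 0 0 0 0 0 1;0 0 0 0 0 0 1;0 0 0 0 0 0 1;0 0 0 0 0 0 1;0 0 0 0 0 0 1;0 0 0 0 0 0 1;0 0 0 0 0 0 1;0 0 0 0 0 0 1"}}

```text
time_s: 12.35
tcp_pos: [0.473, 0.0692, 0.0862]
ee_rot: [[-0.993, 0.118, 0.0], [0.118, 0.993, 0.0], [-0.0, 0.0, -1.0]]
wrist_force: [0.1, 0.2, 0.4]
gripper_width: 0.004
gripper_force: 0.0
```

Request:
{"api": "jog_arm", "payload": {"plan": "0 0 0 0 0 0 1;0 0 0 0 0 0 1;0 0 0 0 0 0 1;0 0 0 0 0 0 1;0 0 0 0 0 0 1;0 0 -0.2 0 0 0 1;0 0 -0.5 0 0 0 1;0 0 -0.8 0 0 0 1;0 0 -1 0 0 0 1;0 0 -1 0 0 0 1"}}

```text
time_s: 13.35
tcp_pos: [0.4728, 0.0691, 0.1749]
ee_rot: [[-0.993, 0.118, -0.0], [0.118, 0.993, -0.0], [0.0, -0.0, -1.0]]
wrist_force: [0.5, 0.5, -0.3]
gripper_width: 0.002
gripper_force: 0.0
```

The ridge-to-stylus distance is 103 mm against 102.5 mm expected, so the cover is fully open. The red frame got more than two seconds of pointing. Next is the stylus.

Request:
{"api": "jog_arm", "payload": {"plan": "0 0 -0.8 0 0 0 1;0 -0.3 -0.3 0 0 0 1;-0.2 -0.7 0 0 0 0 1;-0.3 -1 0 0 0 0 1;-0.3 -1 0 0 0 0 1;-0.3 -1 0 0 0 0 1;-0.3 -1 0 0 0 0 1;-0.3 -1 0 0 0 0 1;-0.3 -1 0 0 0 0 1;-0.3 -1 0 0 0 0 1"}}

```text
time_s: 14.35
tcp_pos: [0.5059, -0.1376, 0.2005]
ee_rot: [[-0.993, 0.118, -0.002], [0.118, 0.993, 0.0], [0.002, 0.0, -1.0]]
wrist_force: [0.6, -0.0, -0.2]
gripper_width: 0.004
gripper_force: 0.0
```

Request:
{"api": "jog_arm", "payload": {"plan": "-0.3 -1 0 0 0 0 1;-0.2 -1 0 0 0 0 1;-0.2 -0.7 0 0 0 0 1;0 -0.4 0 0 0 0 1;0 -0.1 0 0 0 0 1;0 0 0.2 0 0 0 1;0 0 0.4 0 0 0 1;0 0 0.3 0 0 0 1;0 0 0.1 0 0 0 1;0 0 0 0 0 0 1"}}

```text
time_s: 15.35
tcp_pos: [0.5143, -0.2172, 0.1755]
ee_rot: [[-0.993, 0.117, -0.002], [0.117, 0.993, 0.0], [0.002, 0.0, -1.0]]
wrist_force: [0.9, -0.1, 0.1]
gripper_width: 0.009
gripper_force: 0.0
```

```bash
python3 -c "
from h import *
to([.515,-.218,.153])"
```

```text
t 15.35 tcp [ 0.5143 -0.2172  0.1755] tracer [ 0.5364 -0.1548] F [ 0.9 -0.1  0.1] w 0.009430929590945507
R [[-0.993, 0.117, -0.002], [0.117, 0.993, 0.0], [0.002, 0.0, -1.0]] units [-0.03 -0.03  0.9 ]
```

Request:
{"api": "jog_arm", "payload": {"plan": "0 0 0.1 0 0 0 1;0 0 0.2 0 0 0 1;0 0 0.3 0 0 0 1;0 0 0.2 0 0 0 1;0 0 0.1 0 0 0 1;0 0 0 0 0 0 1;0 0 0 0 0 0 1;0 0 0 0 0 0 1;0 0 0 0 0 0 1;0 0 0 0 0 0 1"}}

```text
time_s: 16.35
tcp_pos: [0.5146, -0.2177, 0.154]
ee_rot: [[-0.993, 0.118, 0.0], [0.118, 0.993, -0.0], [-0.0, -0.0, -1.0]]
wrist_force: [0.6, -0.4, 0.5]
gripper_width: 0.008
gripper_force: 0.0
```

Request:
{"api": "jog_arm", "payload": {"plan": "0 0 0 0 0 0 1;0 0 0 0 0 0 1;0 0 0 0 0 0 1;0 0 0 0 0 0 1;0 0 0 0 0 0 1;0 0 0 0 0 0 1;0 0 0 0 0 0 1;0 0 0 0 0 0 1;0 0 0 0 0 0 1;0 0 0 0 0 0 1"}}

```text
time_s: 17.35
tcp_pos: [0.5146, -0.2177, 0.1538]
ee_rot: [[-0.993, 0.118, 0.0], [0.118, 0.993, 0.0], [-0.0, 0.0, -1.0]]
wrist_force: [0.1, 0.3, 0.8]
gripper_width: 0.006
gripper_force: 0.0
```

Request:
{"api": "jog_arm", "payload": {"plan": "0 0 0 0 0 0 1;0 0 0 0 0 0 1;0 0 0 0 0 0 1;0 0 0 0 0 0 1;0 0 0 0 0 0 1;0 0 0 0 0 0 1;0 0 0 0 0 0 1;0 0 0 0 0 0 1;0 0 0 0 0 0 1;0 0 0 0 0 0 1"}}

```text
time_s: 18.35
tcp_pos: [0.5146, -0.2177, 0.1537]
ee_rot: [[-0.993, 0.118, 0.0], [0.118, 0.993, 0.0], [-0.0, 0.0, -1.0]]
wrist_force: [-0.9, -0.9, 0.3]
gripper_width: 0.007
gripper_force: 0.0
```

Request:
{"api": "jog_arm", "payload": {"plan": "0 0 -0.2 0 0 0 1;0 0 -0.5 0 0 0 1;0 0 -0.7 0 0 0 1;0 0 -0.8 0 0 0 1;0 0 -0.6 0 0 0 1;0 0 -0.4 0 0 0 1;0 0 -0.2 0 0 0 1;0 0 0 0 0 0 1;0 0 0 0 0 0 1;0 0 0 0 0 0 1"}}

```text
time_s: 19.35
tcp_pos: [0.5142, -0.2176, 0.2378]
ee_rot: [[-0.993, 0.118, -0.002], [0.118, 0.993, 0.0], [0.002, 0.0, -1.0]]
wrist_force: [-0.1, 0.5, -0.7]
gripper_width: 0.005
gripper_force: 0.0
```

```bash
python3 - <<'E'
from h import *
to([.515,-.218,.153])
p,d=r.capture("top");q,_=r.capture("side")
a=np.vstack([p[100:270,90:430],q[110:330,110:450]])
cv2.imwrite("pics/end.png",cv2.resize(a,None,fx=1.5,fy=1.5)[...,::-1])
E
```

```text
t 19.35 tcp [ 0.5142 -0.2176  0.2378] tracer [ 0.5363 -0.1552] F [-0.1  0.5 -0.7] w 0.004764864917348092
R [[-0.993, 0.118, -0.002], [0.118, 0.993, 0.0], [0.002, 0.0, -1.0]] units [-0.04 -0.01  3.39]
```

View pics/end.png

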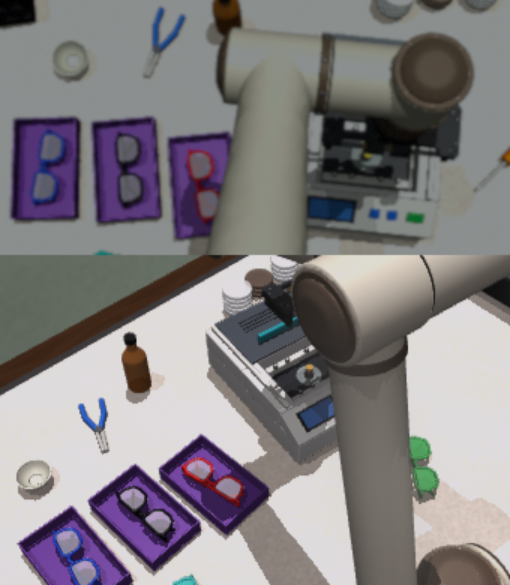

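The cover is still open with the stylus visible at (309,372) in the side crop. The red frame and trays are undisturbed, and the arm is clear of everything.

```bash
python3 -c "
from station import r
print(r.finish_job())"
```

```text
the job is handed in; nothing more can be done
None
```

The job is handed in at about 19 s of robot time: the cover is pushed fully back and left open, and I pointed about 35 mm above the red frame and then the stylus for at least two seconds each, with no sign of contact with anything but the cover.

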